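Slide a log-slice mosaic panel onto its locating pins

ROBOT

A 7-joint arm with a two-finger parallel gripper is mounted at the origin on the work surface. World frame = base frame: x ahead of the robot, y to its left, z up, the work surface at z = 0. Lengths are in m, angles in rad, forces in N, time in s.
With the tool pointing down it reaches from about 0.4 to 0.875 m from the base axis. Payload 19.3 kg.
Tool frame: the origin (TCP) lies on the centre line of the jaws, within the pads' length; the fingertips stand 25 mm ahead of it and the grasp point (between the pads) lies 6 mm ahead of it (tips_ahead is the distance from the TCP to the fingertips, in m); z points along the fingers, y is the direction in which the jaws open and shut (so a half turn about z gives the same grasp; the last joint's range is limited). The gripper opens to 85 mm and grips with 20 to 120 N. Pads are 22 mm wide; open, the fingers measure 114 mm over their backs; the gripper's body (76 mm by 85 mm) begins 54 mm behind the grasp point. The pads swing forward as they close: fully open they stand 13 mm farther back than shut.
Start: joints at [-0.07, 0.521, -0.036, 1.599, 0.021, 1.021, -0.113], TCP at [0.625, -0, 0.256] pointing down, gripper open.
Joint ranges: [-2.91, 2.91], [-0.3, 2.13], [-1.5, 1.42], [0.17, 2.43], [-1.26, 4.41], [0.16, 1.93], [-2.52, 2.52]. Speed limits (rad/s): [1.89, 1.89, 2.39, 2.39, 3.01, 3.01, 3.01].

INTERFACE

Orientations are given as [roll, pitch, yaw] about the fixed x, y, z axes, in that order (R = Rz(yaw) Ry(pitch) Rx(roll)).
In Python, from workcell import observe, grab_frame, job_done, outline_of, tips_ahead gives the robot as it stands. The module is installed in compiled form; this text tells all that it offers.
- The arm moves only by the tool move_arm, never from a script. Its argument "motion" is a list of rows, each a list of 2 entries, a list of its own where there are three numbers: the shift along the world's x, y, z in mm, then the turn, a rotation vector about the world's x, y, z in rad. A call has 1 to 12 rows; each row is the pose to reach, as a shift and turn from the pose commanded when the call began; what a row does not reach only later rows make up. A row lasts 1/8 s, in which the tool goes at most 62.5 mm and 10.7 degrees, less where a joint would pass 70% of its speed; a pose out of reach is approached as far as the arm can. A call with a gripper value outside its range is refused whole. "jaw" is the finger opening in mm, from 0 to 85.4, set as the call begins (left out, the last holds). The fingers move at their own pace and stop on an object; "grip_force" is the grip in N (left out, the last holds). Time passes only in rows, so rows that repeat a pose let the fingers close. It gives the time, the measured TCP pose, the force and the opening at its end, in the units of the state.
- observe(): the state, without advancing time (a new reading comes with each control period).
- grab_frame(name): name is "scene" or "side" or "wrist"; returns a dict with "frame" (384x512x3 uint8, red, green, blue), "fx", "fy", "cx", "cy" (pixels), "T" (4x4, takes a point from camera to world coordinates); the wrist camera has in their place "mount" (4x4, takes a point from camera to tool coordinates, whose origin is the TCP and whose axes are the flange's). Camera axes: x right, y down, z forward; pixel columns grow to the right and rows downward; lengths in m; the calibration is good to about 2 mm. The wrist camera is an equidistant fisheye: a pixel r from the principal point sees the ray r / f radians off the axis. A picture is of the moment at which its call begins: read the wrist's pose just before it. There is no depth.
- job_done(): hands the job in, once; it reports no verdict.
Trained networks look in the newest picture that a camera, given by its name, has taken for a name from the list of things; names that differ only in an ending like _2 or _b are one class to them, and where a whole thing is asked for, a point or a joint stands for the part that bears it (a point fixed in the world has none). Each returns a list of dicts, best first, with "score" (0 to 1); they miss things now and then, are a little off and sometimes report something else, mostly with a low value. They report only what shows in the picture. A call takes as long as a camera call.
- outline_of(label, camera): "pixels" (384x512 bool, what is visible of it) and "pixel" ([column, row] in pixels, amid what is visible of it).
The state is a dict: "clock": time; "qpos": joint angles; "qd": joint speeds; "joint_efforts": joint torques, N m; "position": TCP position; "tool_rot": TCP orientation; "force": force on the tool from outside, world axes, zero at the start; "moment": the same for the moment, N m; "grip_width": finger opening in m.
Only numpy, scipy, OpenCV 4.12 (cv2) and the standard library are available. Lean on these libraries where they do the work, as an engineer would, in place of code of your own. Each camera call takes 0.05 s, during which the arm holds its last target.

TASK

The mosaic panel of log slices lies loose on the jig's raised step and must be located on the jig's two pins. With your fingertips, nudge it sideways until its edge lies square against the blue rail, then push it along the rail, away from you, until its two holes drop over the pins and it lies flat on the base board; then take your fingers away. Only push it: do not pick it up, and leave the loose slices, cups, bottles and pen where they are.

Things in the scene. Friction and masses are not known exactly. Their poses are not given: they have to be found in the camera images.
- jig: Fixed wooden jig. Its x points along the rail, away from the robot, y towards the rail (left), z up; origin on the table surface, below the centre of the panel's final place. Grey base board from x -185 to +150, y -165 to +100 mm, top at z 12 mm. When located, the panel's x, y and yaw agree with the jig's and its underside is at z 12 mm, on the base board.
- step_edge (a point): middle of the upper far edge of the jig's raised brown step, on which the panel's near part lies at first. In the jig's frame the step spans x -185 to -86.5, y -165 to +76 mm, top at z 24 mm. The panel slides level on the step and the pins' tips; it drops when its near edge comes off this edge (1.5 mm past it when located).
- rail_face (a point): point on the inner face of the blue rail, at its upper edge, abreast of the pins. The rail runs the full length of the jig at its left (+y) side: inner face at jig y +76 mm, 20 mm wide, top at z 40 mm; a red line across its top marks the pins' x. The located panel's left edge is 1 mm off this face. Pushing the near edge right of its middle keeps the panel against the rail.
- panel: Loose plywood panel 170 (its x) by 150 (its y) by 9 mm thick, about 0.3 kg, log slices glued on top, up to 13 mm high, 6 mm or more inside the edges. Origin: centre of its underside; axes as the jig's. It starts at z 24 mm, 40 to 60 mm short of its place (towards the robot), 10 to 24 mm too far right, turned up to 0.15 rad. Two 16 mm through holes at x +12, y +42 and -42 mm.
- hole_left (a point): centre of the panel's left hole (+y), at the underside
- hole_right (a point): centre of the panel's right hole (-y), at the underside
- pin_left (a point): tip of the jig's left pin, at jig x +12, y +42, z 24 mm; red, 12 mm across, 12 mm tall, tapering over its upper 7 mm to 4 mm across at the tip; hidden under the panel at first
- pin_right (a point): tip of the jig's right pin, at jig x +12, y -42, z 24 mm; the same shape, hidden under the panel at first
- slice_big: loose log slice 48 mm across, 24 mm tall, standing on the far end of the jig's base board; origin centre of underside
- slice_small: loose log slice 32 mm across, 30 mm tall, standing on the far end of the jig's base board; origin centre of underside
- mug: orange mug with handle, 82 mm across, 95 mm tall, standing to the robot's left; origin centre of underside
- cup: white cup 76 mm across, 100 mm tall, standing to the robot's right; origin centre of underside
- jar: glass jar with metal cap, 84 mm across, 120 mm tall, standing to the left; origin centre of underside
- glue: white glue bottle with red cap, 56 mm across, 160 mm tall, standing to the right; origin centre of underside
- marker: black and grey marker pen, 140 x 16 x 16 mm, lying to the right; origin on its underside, 50 mm from its black end

How it is judged:
By the outcome, as a careful person would: the job done as asked, in the order asked, and still so for the second after the job is handed in, with the robot touching nothing.
It also fails if it takes over 58 s, if anything falls off the work surface, if the arm or the gripper's body presses on something with over 40 N, if the wrist force passes 120 N, or if a joint passes its speed limit or range.

## Working session

There is one attempt and no reset: what is moved stays moved. The work goes in short steps, Python scripts to look and compute and a tool call to move; the robot and the scene stay as the last step left them, time stands still between calls to the robot, and variables do not carry over. Pictures are saved under pics/ and viewed, and the job is handed in when it is done.

Besides the shell and the picture viewer there is one more tool, called after "Emit:" in YAML: its name, and indented under it one key for each argument. move_arm: Moves the arm, as the interface text tells. Its arguments: {"type":"object","properties":{"motion":{"type":"array"},"jaw":{"type":"number"},"grip_force":{"type":"number"}},"required":["motion"]}

```bash
mkdir -p pics
cat > h.py <<'E'
import numpy as np, cv2
from workcell import *
def save(n,fn):
    f=grab_frame(n); cv2.imwrite('pics/'+fn,cv2.cvtColor(f['frame'],cv2.COLOR_RGB2BGR)); return f
def ray(f,uv,z):
    T=np.array(f['T']);d=T[:3,:3]@np.array([(uv[0]-f['cx'])/f['fx'],(uv[1]-f['cy'])/f['fy'],1]);o=T[:3,3]
    return o+d*(z-o[2])/d[2]
def proj(f,P):
    T=np.array(f['T']);p=(np.atleast_2d(P)-T[:3,3])@T[:3,:3]
    return np.c_[p[:,0]/p[:,2]*f['fx']+f['cx'],p[:,1]/p[:,2]*f['fy']+f['cy']]
E
python3 - <<'E'
from h import *
o=observe();print(o['clock'],o['position'],o['tool_rot'],o['force'],tips_ahead if not callable(tips_ahead) else tips_ahead())
for n in ['scene','side','wrist']:
    f=save(n,n+'0.png')
    if 'T' in f: print(n,np.round(f['T'],3).tolist(),f['fx'],f['cx'],f['cy'])
    else: print(np.round(f['mount'],4).tolist(),f['fx'],f['cx'],f['cy'])
    for l in ['panel','jig','rail_face','step_edge','hole_left','hole_right']:
        r=outline_of(l,n)
        for q in r[:2]:
            print(n,l,round(q['score'],2),np.round(q['pixel'],1),q['pixels'].sum(), np.round(ray(f,q['pixel'],{'rail_face':.04,'step_edge':.024}.get(l,.033)),4) if 'T' in f else '')
E
```

```text
0.0 [ 6.24705793e-01 -2.28984780e-05  2.55734136e-01] [-3.14048556e+00  9.42221059e-05  1.57080935e+00] [ 0.16256454 -0.25787356 -0.54200296] 0.025
scene [[0.002, 0.737, -0.676, 1.252], [1.0, -0.011, -0.009, 0.006], [-0.014, -0.676, -0.737, 0.818], [0.0, 0.0, 0.0, 1.0]] 381.6036625663272 253.19687417548857 191.40823293726638
scene panel 0.77 [248.2 196.1] 2523 [ 0.5497 -0.0173  0.033 ]
scene jig 0.95 [227.7 217.5] 6205 [ 0.6244 -0.0707  0.033 ]
scene step_edge 0.76 [229.7 218.7] 6039 [ 0.6213 -0.0661  0.024 ]
scene hole_left 0.76 [248. 194.] 2482 [ 0.5419 -0.0179  0.033 ]
scene hole_right 0.69 [247.7 196.4] 2468 [ 0.5508 -0.0187  0.033 ]
side [[0.914, -0.233, 0.333, 0.23], [-0.406, -0.474, 0.781, -0.762], [-0.024, -0.849, -0.528, 0.576], [0.0, 0.0, 0.0, 1.0]] 367.742549694006 259.90553862958075 191.18296911955517
side panel 0.83 [251.3 210.7] 2250 [ 0.5139 -0.0357  0.033 ]
side jig 0.79 [271.6 232.1] 6412 [ 0.5229 -0.1384  0.033 ]
side rail_face 0.7 [269.9 227.4] 6342 [ 0.5232 -0.1285  0.04  ]
side step_edge 0.87 [271.9 226.5] 6061 [ 0.538  -0.1084  0.024 ]
side hole_left 0.58 [254.3 208.1] 2244 [ 0.5255 -0.0283  0.033 ]
side hole_right 0.89 [256.2 210.9] 2319 [ 0.5249 -0.0421  0.033 ]
[[0.0018, -0.9543, -0.299, 0.0774], [1.0, 0.0016, 0.0007, -0.0008], [-0.0002, -0.299, 0.9543, -0.1172], [0.0, 0.0, 0.0, 1.0]] 297.3186396354542 255.16469227787 189.71685254073296
wrist panel 0.75 [176.3 175.5] 15194 
wrist jig 0.92 [246.6 181.9] 27438 
wrist jig 0.52 [114.9 336.5] 222 
wrist rail_face 0.77 [243.4 185.9] 27925 
wrist step_edge 0.97 [246.9 185.6] 26982 
wrist hole_left 0.57 [178.6 175.9] 15221 
wrist hole_right 0.81 [182.2 172.1] 15471
```

View pics/scene0.png

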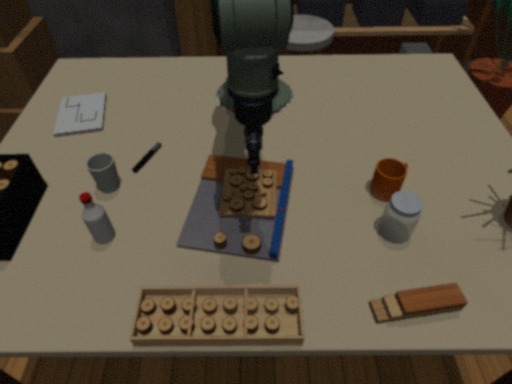

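View pics/side0.png

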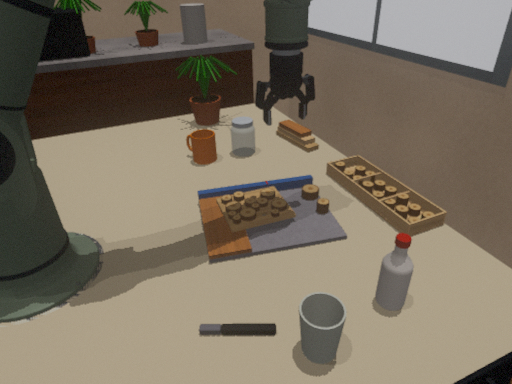

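View pics/wrist0.png

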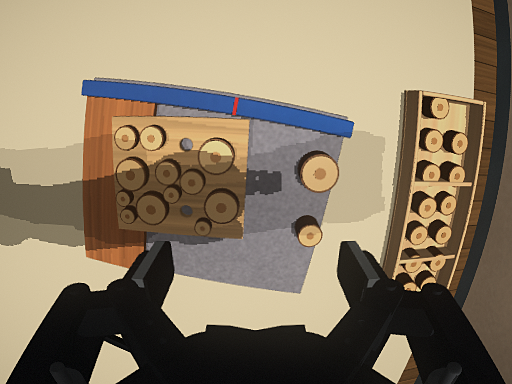

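The wrist image shows the jig with the blue rail at top (red mark at ~(236,105)) and the panel with corners near (113,117), (249,117), (242,238), (118,228). I'll zoom in to get exact corners.

Run:
```python
import cv2
im=cv2.imread('pics/wrist0.png')
cv2.imwrite('pics/w0z.png',cv2.resize(im[65:305,70:370],None,fx=2.5,fy=2.5,interpolation=cv2.INTER_CUBIC))
```

```text
(no output)
```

View pics/w0z.png

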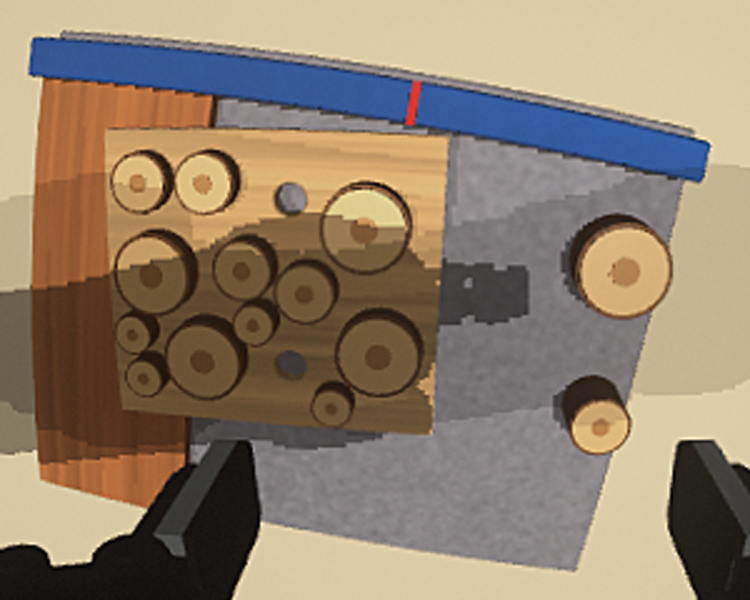

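```bash
cat >> h.py <<'E'
from scipy.spatial.transform import Rotation as Ro
from scipy.optimize import least_squares
def wcam(f,pos,rpy):
    R=Ro.from_euler('xyz',rpy).as_matrix();T=np.eye(4);T[:3,:3]=R;T[:3,3]=pos
    return T@np.array(f['mount'])
def wproj(f,Tc,P):
    p=(np.atleast_2d(P)-Tc[:3,3])@Tc[:3,:3];r=np.hypot(p[:,0],p[:,1]);th=np.arctan2(r,p[:,2])
    return np.c_[f['cx']+f['fx']*th*p[:,0]/r,f['cy']+f['fy']*th*p[:,1]/r]
def wr(q,P):
    P=np.array(P,float);c,s=np.cos(q[2]),np.sin(q[2])
    return np.c_[q[0]+c*P[:,0]-s*P[:,1],q[1]+s*P[:,0]+c*P[:,1],P[:,2]]
def fit(pf,P,px,q0=(.58,0,0)):
    P=np.array(P)/1000.;px=np.array(px,float)
    r=least_squares(lambda q:(pf(wr(q,P))-px).ravel(),q0,loss='soft_l1',x_scale=[.01,.01,.05])
    return r.x,(pf(wr(r.x,P))-px)
JP=[[-185,96,40],[150,96,40],[150,76,40],[12,96,40],[12,76,40],[150,-165,12],[-185,-165,24]]
PP=[[-85,75,9],[85,75,9],[85,-75,9],[-85,-75,9]]
E
python3 - <<'E'
from h import *
o=observe();f=grab_frame('wrist');Tc=wcam(f,o['position'],o['tool_rot'])
pf=lambda P:wproj(f,Tc,P)
z=lambda a:np.array(a)/2.5+[70,65]-0.3
j,e=fit(pf,JP,z([[33,38],[710,143],[705,181],[418,82],[411,125],[575,570],[40,478]]));print('jig',np.round(j,4));print(e.round(1).tolist())
P2=[[a,b,c+24] for a,b,c in PP]+[[12,42,33],[12,-42,33]]
p,e=fit(pf,P2,z([[105,128],[450,137],[433,434],[122,408],[291,197],[290,363]]));print('pan',np.round(p,4));print(e.round(1).tolist())
c,s=np.cos(j[2]),np.sin(j[2]);d=p-j
print('rel',1000*(c*d[0]+s*d[1]),1000*(-s*d[0]+c*d[1]),d[2])
print('tool yaw etc', o['tool_rot'])
E
```

```text
jig [ 0.5752 -0.012  -0.1802]
[[-1.0, -0.8], [1.3, -0.2], [-0.4, 1.1], [0.0, -0.6], [-0.3, -0.3], [0.6, 1.2], [-0.2, 1.1]]
pan [ 0.5285 -0.0143 -0.0629]
[[0.1, -0.4], [-0.1, -0.7], [-0.2, 0.1], [0.1, -0.1], [-0.1, 0.5], [0.3, 0.8]]
rel -45.45022074690311 -10.667867212003811 0.1172783367878893
tool yaw etc [ 3.14156439e+00 -9.78589255e-06  1.57071444e+00]
```

Emit:
move_arm:
  motion:
    - [[-30,-30,-40],[0,0,-0.06]]
    - [[-60,-60,-80],[0,0,-0.12]]
    - [[-90,-90,-120],[0,0,-0.18]]
    - [[-115,-120,-150],[0,0,-0.18]]
    - [[-115,-120,-176],[0,0,-0.18]]
    - [[-115,-120,-186],[0,0,-0.18]]
    - [[-115,-120,-186],[0,0,-0.18]]
    - [[-115,-120,-186],[0,0,-0.18]]
  jaw: 60

```text
clock: 2.1
position: [0.5107, -0.1197, 0.0711]
tool_rot: [3.14, -0.0, 1.391]
force: [0.1, -0.6, 0.6]
grip_width: 0.0601
```

Run:
```python
from h import *
o=observe();print(o['clock'],o['position'],o['tool_rot'],o['force'],o['grip_width'],tips_ahead,tips_ahead() if callable(tips_ahead) else '')
save('wrist','w1.png');f=save('side','s1.png')
im=cv2.imread('pics/s1.png');cv2.imwrite('pics/s1z.png',cv2.resize(im[100:290,160:400],None,fx=3,fy=3,interpolation=cv2.INTER_CUBIC))
```

```text
2.1 [ 0.51067397 -0.11973613  0.07113345] [ 3.14039034e+00 -1.11354301e-04  1.39135563e+00] [ 0.1040453  -0.56120967  0.63153188] 0.06007619126526399 0.025
```

View pics/s1z.png

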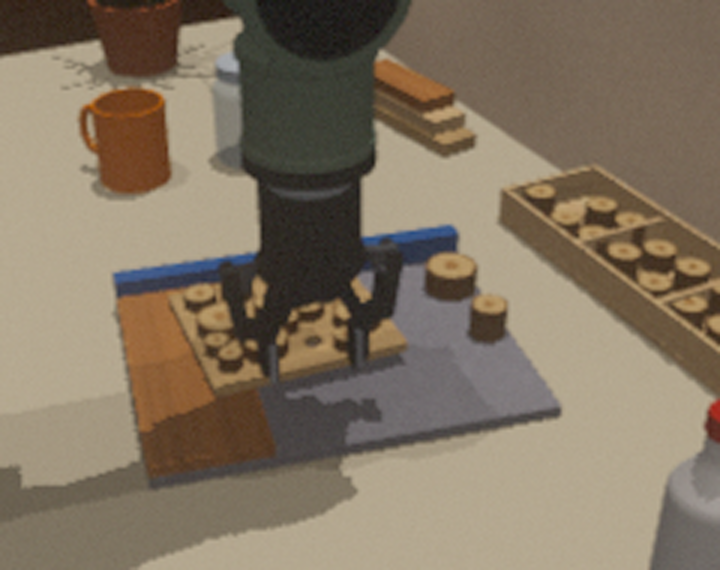

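View pics/w1.png

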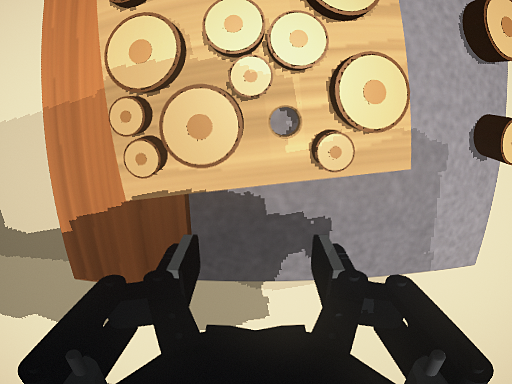

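The near fingertip sits about over the step edge, and the panel edge is ~20 mm beyond the fingers. I'll shift 15 mm nearer and feel downward for the step.

Emit:
move_arm:
  motion:
    - [[-15,3,0],[0,0,0]]
    - [[-15,3,-6],[0,0,0]]
    - [[-15,3,-12],[0,0,0]]
    - [[-15,3,-15],[0,0,0]]
    - [[-15,3,-17],[0,0,0]]
    - [[-15,3,-18],[0,0,0]]
    - [[-15,3,-18],[0,0,0]]
    - [[-15,3,-18],[0,0,0]]

```text
clock: 3.2
position: [0.4951, -0.117, 0.0524]
tool_rot: [3.141, -0.0, 1.391]
force: [0.2, 0.3, -0.2]
grip_width: 0.0604
```

Emit:
move_arm:
  motion:
    - [[0,0,-2],[0,0,0]]
    - [[0,0,-3],[0,0,0]]
    - [[0,0,-3],[0,0,0]]
    - [[0,0,-3],[0,0,0]]

```text
clock: 3.7
position: [0.495, -0.117, 0.0493]
tool_rot: [-3.142, -0.0, 1.391]
force: [0.4, 0.0, -0.7]
grip_width: 0.0602
```

Run:
```python
from h import *
o=observe();print(o['clock'],o['position'],o['tool_rot'],o['force'],o['grip_width'])
f=save('side','s2.png')
im=cv2.imread('pics/s2.png');cv2.imwrite('pics/s2z.png',cv2.resize(im[170:270,190:350],None,fx=5,fy=5,interpolation=cv2.INTER_CUBIC))
```

```text
3.7 [ 0.49499339 -0.11699318  0.04929129] [-3.14154476e+00 -3.06732308e-05  1.39079251e+00] [ 0.36262259  0.02458258 -0.7167488 ] 0.060208719342283175
```

View pics/s2z.png

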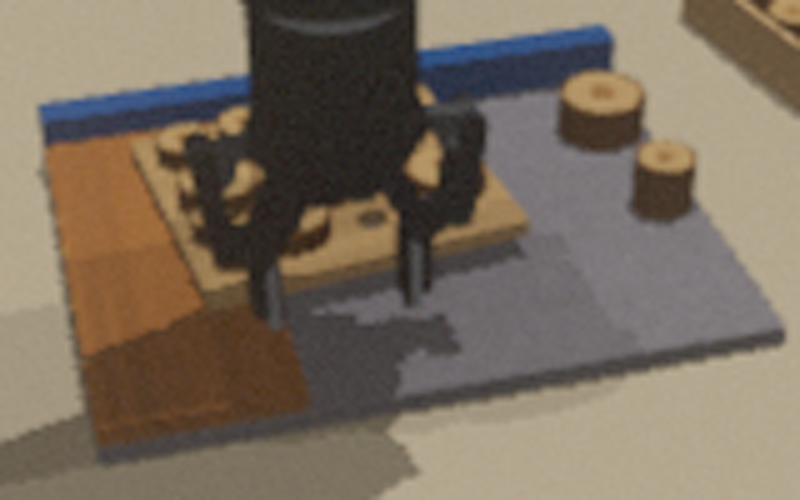

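Fingertips are close above the step, with no contact yet.

Emit:
move_arm:
  motion:
    - [[0,0,-1],[0,0,0]]
    - [[0,0,-2],[0,0,0]]
    - [[0,0,-2],[0,0,0]]
    - [[0,0,-2],[0,0,0]]

```text
clock: 4.25
position: [0.495, -0.117, 0.0473]
tool_rot: [3.142, -0.0, 1.391]
force: [-0.4, -0.0, 0.2]
grip_width: 0.0599
```

Emit:
move_arm:
  motion:
    - [[0,0,-1],[0,0,0]]
    - [[0,0,-2],[0,0,0]]
    - [[0,0,-2],[0,0,0]]
    - [[0,0,-2],[0,0,0]]

```text
clock: 4.75
position: [0.495, -0.117, 0.0453]
tool_rot: [-3.142, -0.0, 1.391]
force: [0.7, 0.6, 0.4]
grip_width: 0.06
```

Emit:
move_arm:
  motion:
    - [[0,0,-1],[0,0,0]]
    - [[0,0,-2],[0,0,0]]
    - [[0,0,-2],[0,0,0]]
    - [[0,0,-2],[0,0,0]]

```text
clock: 5.25
position: [0.4951, -0.117, 0.0438]
tool_rot: [3.141, -0.0, 1.391]
force: [-3.1, 0.8, 18.1]
grip_width: 0.0604
```

Contact at TCP z≈0.0445 (18 N). Raise 3 mm and push toward the rail.

Emit:
move_arm:
  motion:
    - [[0,0,3],[0,0,0]]
    - [[1,4,3],[0,0,0]]
    - [[1,8,3],[0,0,0]]
    - [[2,12,3],[0,0,0]]
    - [[3,15,3],[0,0,0]]
    - [[3,18,3],[0,0,0]]
    - [[4,20,3],[0,0,0]]
    - [[4,22,3],[0,0,0]]
    - [[4,24,3],[0,0,0]]
    - [[5,26,3],[0,0,0]]
    - [[5,26,3],[0,0,0]]
    - [[5,26,3],[0,0,0]]

```text
clock: 6.75
position: [0.5002, -0.0909, 0.0463]
tool_rot: [3.141, -0.0, 1.391]
force: [0.2, -0.9, 0.1]
grip_width: 0.0598
```

Run:
```python
from h import *
o=observe();print(o['clock'],o['position'],o['tool_rot'],o['force'],o['grip_width'])
save('wrist','w3.png')
im=cv2.imread('pics/w3.png');cv2.imwrite('pics/w3z.png',cv2.resize(im,None,fx=1.5,fy=1.5,interpolation=cv2.INTER_CUBIC))
```

```text
6.75 [ 0.50022751 -0.09089621  0.04633512] [ 3.14120628e+00 -1.99677987e-04  1.39085806e+00] [ 0.24408132 -0.92379363  0.12893694] 0.05981063160941788
```

View pics/w3z.png

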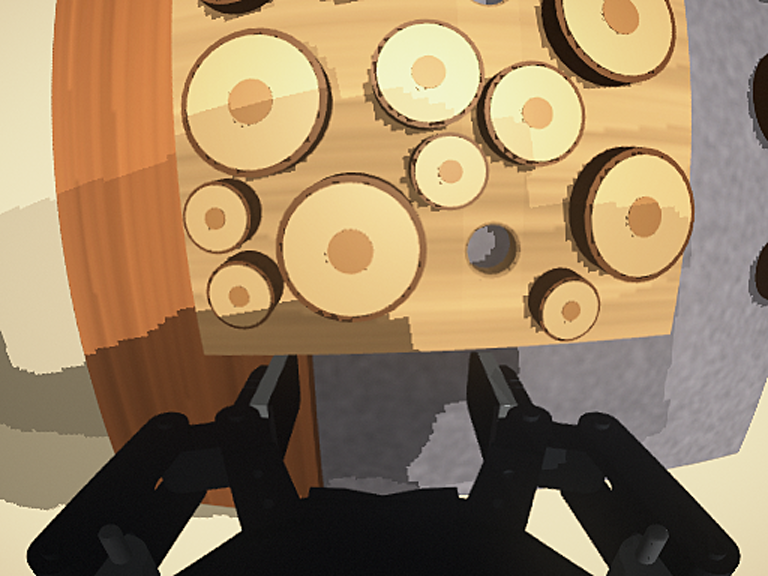

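The near finger has met the panel edge and squared most of the skew; the far finger (~(475,355)) is near contact. Continue to the rail.

Emit:
move_arm:
  motion:
    - [[0,1,0],[0,0,0]]
    - [[0,2,0],[0,0,0]]
    - [[1,3,0],[0,0,0]]
    - [[1,4,0],[0,0,0]]
    - [[1,5,0],[0,0,0]]
    - [[1,5,0],[0,0,0]]
    - [[1,5,0],[0,0,0]]

```text
clock: 7.68
position: [0.5011, -0.0859, 0.0463]
tool_rot: [3.141, -0.0, 1.391]
force: [-0.1, -1.1, 0.3]
grip_width: 0.0601
```

Emit:
move_arm:
  motion:
    - [[0,1,0],[0,0,0]]
    - [[0,1.5,0],[0,0,0]]
    - [[0,2,0],[0,0,0]]
    - [[0,2,0],[0,0,0]]
    - [[0,2,0],[0,0,0]]

```text
clock: 8.3
position: [0.5008, -0.0854, 0.0463]
tool_rot: [3.141, 0.001, 1.389]
force: [-1.2, -9.8, 0.1]
grip_width: 0.0597
```

Run:
```python
from h import *
o=observe();print(o['clock'],o['position'],o['tool_rot'],o['force'],o['moment'])
save('wrist','w4.png');save('scene','c4.png')
im=cv2.imread('pics/w4.png');cv2.imwrite('pics/w4z.png',cv2.resize(im,None,fx=1.5,fy=1.5,interpolation=cv2.INTER_CUBIC))
im=cv2.imread('pics/c4.png');cv2.imwrite('pics/c4z.png',cv2.resize(im[140:270,170:310],None,fx=4.5,fy=4.5,interpolation=cv2.INTER_CUBIC))
```

```text
8.3 [ 0.50084466 -0.08541541  0.04632596] [3.14140327e+00 1.30667661e-03 1.38921850e+00] [-1.22313433 -9.78480004  0.14480873] [-2.19067836  0.26694364 -0.0386099 ]
```

View pics/w4z.png

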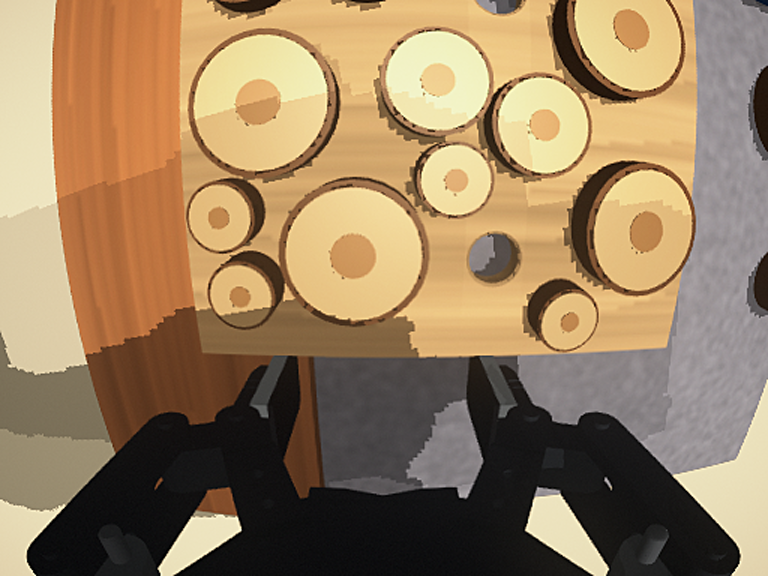

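View pics/c4z.png

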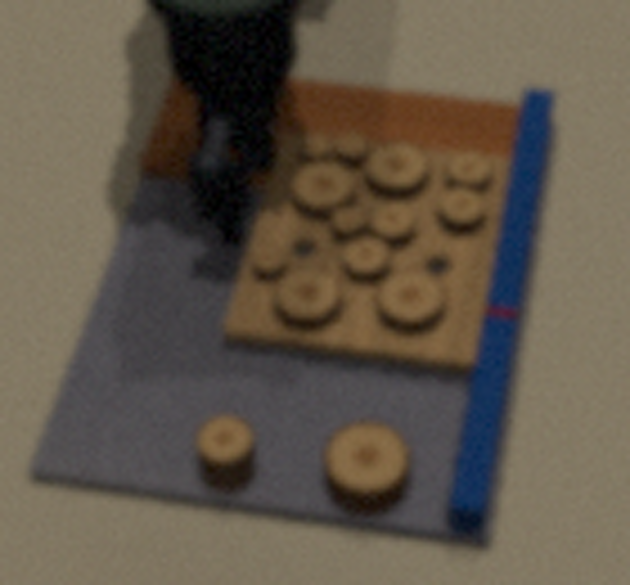

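Panel's left edge lies parallel and close against the rail. Now back off, lift, turn 90° and go behind the near edge.

Emit:
move_arm:
  motion:
    - [[-1,-8,0],[0,0,0]]
    - [[-2,-12,25],[0,0,0]]
    - [[-10,-10,60],[0,0,-0.17]]
    - [[-20,0,60],[0,0,-0.35]]
    - [[-30,10,60],[0,0,-0.52]]
    - [[-40,25,60],[0,0,-0.7]]
    - [[-50,40,60],[0,0,-0.87]]
    - [[-60,55,60],[0,0,-1.05]]
    - [[-70,65,60],[0,0,-1.22]]
    - [[-76,75,60],[0,0,-1.4]]
    - [[-81,85,60],[0,0,-1.571]]
    - [[-81,85,60],[0,0,-1.571]]

```text
clock: 9.9
position: [0.4199, 0.0016, 0.1063]
tool_rot: [3.142, 0.0, -0.178]
force: [0.4, -0.3, 0.3]
grip_width: 0.06
```

Run:
```python
from h import *
o=observe();print(o['clock'],o['position'],o['tool_rot'],o['force'],o['qpos'])
save('wrist','w5.png')
im=cv2.imread('pics/w5.png');cv2.imwrite('pics/w5z.png',cv2.resize(im,None,fx=1.5,fy=1.5,interpolation=cv2.INTER_CUBIC))
```

```text
9.9 [0.41989072 0.00158857 0.10625419] [ 3.14155899e+00  1.59217547e-04 -1.77752545e-01] [ 0.38028738 -0.29880453  0.29556301] [-0.48291276  0.52267797  0.43825604  2.25712781 -0.50415655  0.45399063
 -1.3853871 ]
```

View pics/w5z.png

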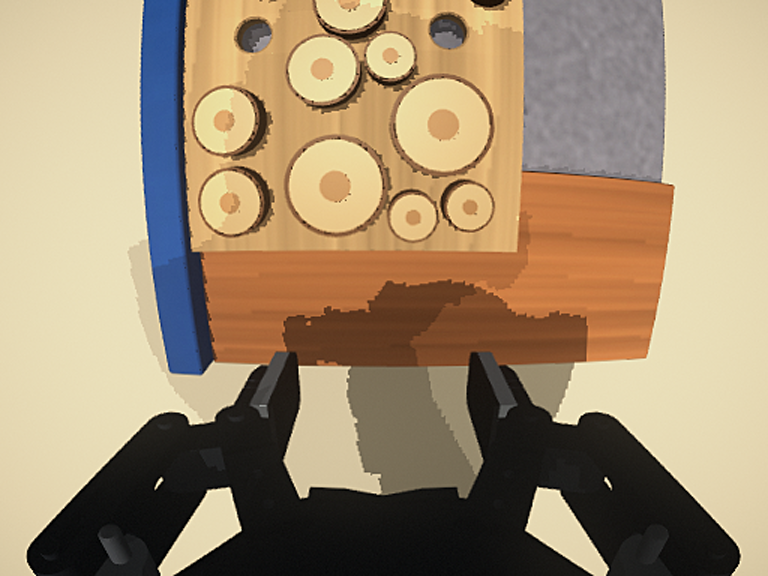

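Run:
```python
from h import *
o=observe();f=grab_frame('wrist');Tc=wcam(f,o['position'],o['tool_rot'])
pf=lambda P:wproj(f,Tc,P)
z=lambda a:np.array(a)/1.5-0.2
J=[.5752,-.012,-.1802]
j,e=fit(pf,[[-185,96,40],[-185,76,40],[-185,-165,24],[-86.5,-165,24]],z([[170,373],[206,373],[647,357],[674,185]]),J);print('jig',np.round(j,4));print(e.round(1).tolist())
P2=[[-85,75,33],[-85,-75,33],[12,42,33],[12,-42,33]]
p,e=fit(pf,P2,z([[191,251],[518,251],[255,35],[448,31]]));print('pan',np.round(p,4));print(e.round(1).tolist())
for J in (J,j):
    c,s=np.cos(J[2]),np.sin(J[2]);d=p-J;print('rel',1000*(c*d[0]+s*d[1]),1000*(-s*d[0]+c*d[1]),d[2])
    d=o['position'][:2]-np.array(J[:2]);print('tcp',c*d[0]+s*d[1],-s*d[0]+c*d[1])
```

```text
jig [ 0.5754 -0.0137 -0.181 ]
[[-0.5, -0.3], [-1.3, 1.4], [1.0, 0.5], [2.3, -0.5]]
pan [ 0.5378 -0.0046 -0.1776]
[[0.5, 0.4], [-0.4, 0.5], [-1.2, -0.4], [1.0, -0.6]]
rel -38.14528467236483 0.5218748738483681 0.002627489772791952
tcp -0.15489626350235466 -0.014896607449306203
rel -38.69314086190029 2.147246338907308 0.0033862407470099665
tcp -0.15543238729758382 -0.01335981645644229
```

Panel is square (yaw diff ≈0.003 rad), about 38 mm short. Descend behind the near edge.

Emit:
move_arm:
  motion:
    - [[0,0,-20],[0,0,0]]
    - [[0,0,-40],[0,0,0]]
    - [[0,0,-54],[0,0,0]]
    - [[0,0,-60],[0,0,0]]
    - [[0,0,-60],[0,0,0]]
    - [[0,0,-60],[0,0,0]]

```text
clock: 10.75
position: [0.4202, 0.0009, 0.0467]
tool_rot: [-3.141, -0.001, -0.18]
force: [0.5, -0.7, -0.8]
grip_width: 0.0597
```

Emit:
move_arm:
  motion:
    - [[4,-0.7,0],[0,0,0]]
    - [[9,-1.6,0],[0,0,0]]
    - [[14,-2.5,0],[0,0,0]]
    - [[17,-3,0],[0,0,0]]
    - [[20,-3.6,0],[0,0,0]]
    - [[23,-4.1,0],[0,0,0]]
    - [[26,-4.6,0],[0,0,0]]
    - [[29,-5.1,0],[0,0,0]]
    - [[32,-5.6,0],[0,0,0]]
    - [[35,-6.1,0],[0,0,0]]
    - [[38,-6.6,0],[0,0,0]]
    - [[40,-7,0],[0,0,0]]

```text
clock: 12.25
position: [0.4602, -0.0061, 0.0463]
tool_rot: [-3.142, -0.0, -0.18]
force: [-2.3, -1.3, -0.3]
grip_width: 0.0602
```

Run:
```python
from h import *
o=observe();print(o['clock'],o['position'],o['tool_rot'],o['force'])
save('wrist','w6.png');save('scene','c6.png')
im=cv2.imread('pics/w6.png');cv2.imwrite('pics/w6z.png',cv2.resize(im,None,fx=1.5,fy=1.5,interpolation=cv2.INTER_CUBIC))
im=cv2.imread('pics/c6.png');cv2.imwrite('pics/c6z.png',cv2.resize(im[140:270,170:310],None,fx=4.5,fy=4.5,interpolation=cv2.INTER_CUBIC))
```

```text
12.25 [ 0.46020803 -0.00605459  0.04628074] [-3.14157517e+00 -7.84606333e-05 -1.80250841e-01] [-2.33406813 -1.30558657 -0.28940566]
```

View pics/w6z.png

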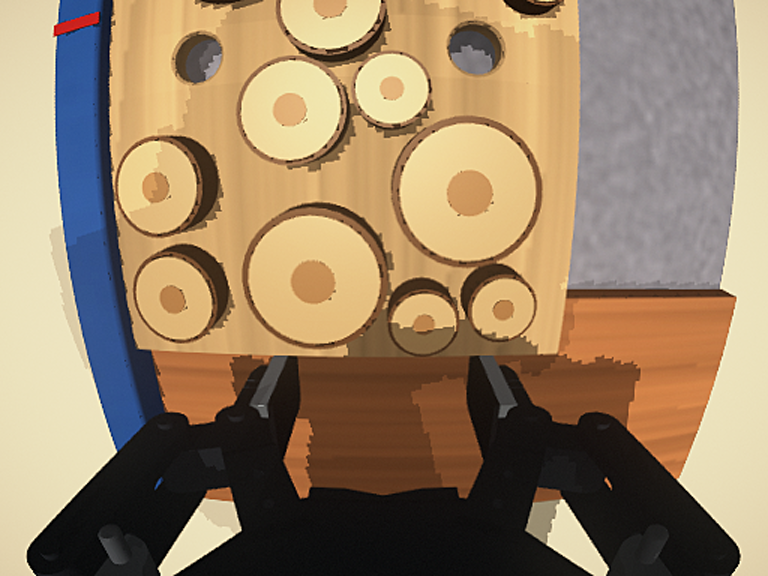

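View pics/c6z.png

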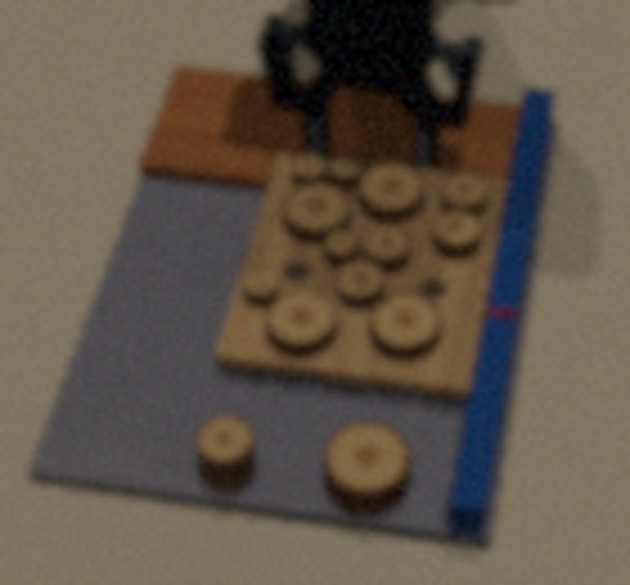

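The panel moves squarely along the rail, holes at about (199,56) and (475,47) in the wrist view heading to the red line. About 18 mm to go.

Emit:
move_arm:
  motion:
    - [[2,-0.3,0],[0,0,0]]
    - [[4,-0.6,0],[0,0,0]]
    - [[6,-0.9,0],[0,0,0]]
    - [[8,-1.2,0],[0,0,0]]
    - [[10,-1.5,0],[0,0,0]]
    - [[12,-1.8,0],[0,0,0]]
    - [[13,-2,0],[0,0,0]]
    - [[14,-2.2,0],[0,0,0]]
    - [[14,-2.2,0],[0,0,0]]

```text
clock: 13.48
position: [0.4742, -0.0082, 0.0463]
tool_rot: [-3.141, -0.0, -0.18]
force: [0.4, 0.8, -0.5]
grip_width: 0.06
```

Run:
```python
from h import *
o=observe();print(o['clock'],o['position'],o['tool_rot'],o['force'])
save('wrist','w7.png')
im=cv2.imread('pics/w7.png');cv2.imwrite('pics/w7z.png',cv2.resize(im,None,fx=1.5,fy=1.5,interpolation=cv2.INTER_CUBIC))
```

```text
13.475 [ 0.47423624 -0.00816915  0.04632505] [-3.14146978e+00 -3.61683473e-04 -1.80191703e-01] [ 0.37343048  0.80418567 -0.53334185]
```

View pics/w7z.png

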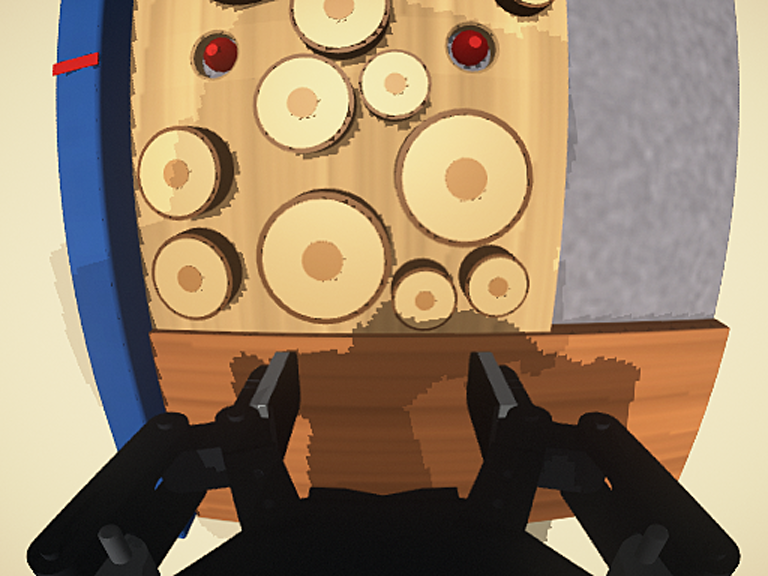

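The panel has dropped: red pins stand in both holes at (218,55) and (470,47), and its near edge lies just below the step edge. Retract backward, then up.

Emit:
move_arm:
  motion:
    - [[-6,1,0],[0,0,0]]
    - [[-12,2,0],[0,0,0]]
    - [[-14,3,20],[0,0,0]]
    - [[-14,3,60],[0,0,0]]
    - [[-14,3,110],[0,0,0]]
    - [[0,0,160],[0,0,0]]
    - [[30,0,200],[0,0,0]]
    - [[30,0,200],[0,0,0]]
    - [[30,0,200],[0,0,0]]

```text
clock: 14.65
position: [0.5031, -0.0081, 0.2457]
tool_rot: [-3.141, 0.001, -0.18]
force: [-0.4, 0.3, -0.4]
grip_width: 0.0599
```

Run:
```python
from h import *
o=observe();print(o['clock'],o['position'].round(4) if hasattr(o['position'],'round') else o['position'],o['tool_rot'],o['force'])
save('wrist','w8.png');save('side','s8.png')
im=cv2.imread('pics/w8.png');cv2.imwrite('pics/w8z.png',cv2.resize(im,None,fx=1.5,fy=1.5,interpolation=cv2.INTER_CUBIC))
im=cv2.imread('pics/s8.png');cv2.imwrite('pics/s8z.png',cv2.resize(im[170:270,190:350],None,fx=5,fy=5,interpolation=cv2.INTER_CUBIC))
```

```text
14.65 [ 0.5031 -0.0081  0.2457] [-3.14141619e+00  1.05384108e-03 -1.80121442e-01] [-0.39479595  0.30658176 -0.38164891]
```

View pics/w8z.png

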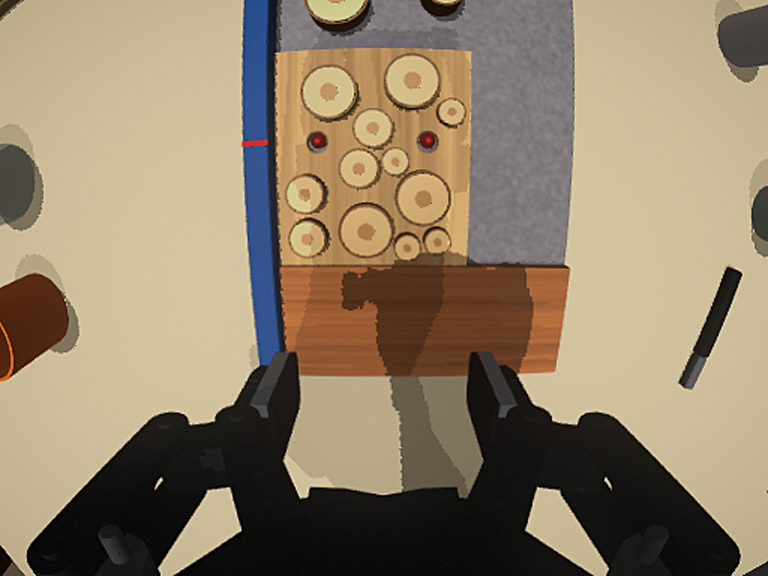

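View pics/s8z.png

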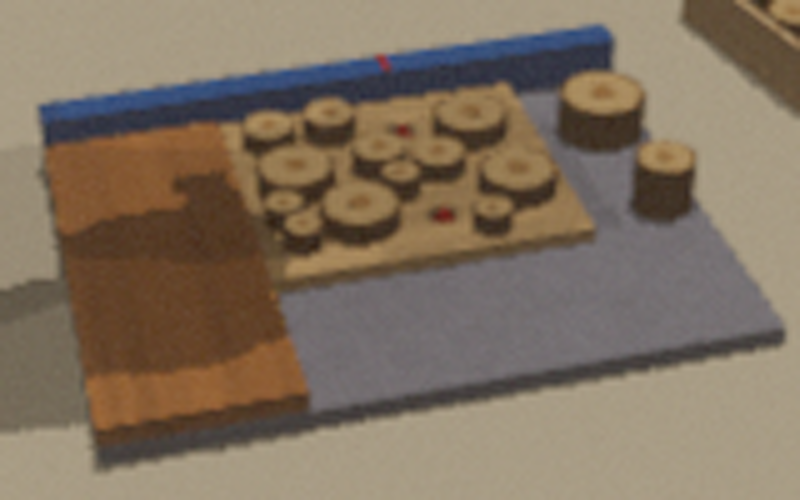

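Both views show the panel flat on the base board, pins centred in the holes at (317,140) and (427,140), and the loose slices unmoved. Handing in.

Run:
```python
from h import *
print(job_done())
```

```text
the job is handed in; nothing more can be done
None
```

The panel is on both pins and lies flat on the base board. I handed the job in at about 14.7 s with the gripper clear.

I pushed the panel's right edge with two fingertips until it lay square against the rail. The wrist camera then showed it within about 0.003 rad of square, roughly 38 mm short of its place. Next I pushed the near edge, right of its middle, along the rail until the panel dropped.

- **Final pictures:** The wrist and side views show a red pin in each hole, the near edge just past the step, and the left edge parallel to the rail. The two loose slices have not moved. I saw no change in the mug or pen. I did not re-check the cup, jar and glue bottle in full, but the arm never went near them.
- **Forces:** The highest reading was 18 N, when I touched the step once with the fingertips to find their height. Pushing against the rail read about 10 N.
- **Checks that disagreed:** My two estimates of the jig's position differed by about 1.7 mm sideways, which is within the camera calibration. I judged the final position from the pictures and did not measure it again.

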